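# Load the end-stop jig and re-pin its sliding stop

## Task

Lay the long narrow wooden offcut flat in the bed of the end-stop jig, between the dark wooden end block and the blue sliding stop, and let go of it. Then pull up the red lock knob, slide the stop one hole towards the end block so that the offcut is boxed in, and let the pin drop fully home in that next hole. Finish still gripping the red knob with the pin home, and leave the other things on the bench where they are.

Things in the scene. Friction and masses are not known exactly. Their poses are not given: they have to be found in the camera images.
- stop_jig: End-stop jig fixed to the bench: plywood base 114 x 350 x 12 mm. Origin on the bench, midway along the base, 5 mm nearer the robot than its middle. y runs along the rail, away from the end block; x across, towards the rail; z up. Rail 22 mm wide on the line x = 42 mm, top at z = 46 mm, 11 mm square holes in its top every 30 mm
- bed_mid (a point): Middle of the free bed at the start, between end block and stop, on the bed's surface (jig frame x -20, y -55.5, z 12 mm), axes as the jig's. The channel here is 46 mm wide in x, between two aluminium strips 5 mm high and 4 mm thick. Free length along y: 193 mm at the start, 163 mm once the stop is one hole on
- end_face (a point): Middle of the inner face of the fixed dark wooden end block, at the bed's surface (jig frame x -20, y -152, z 12 mm); the block is 62 mm wide and 34 mm high above the bed
- stop_face (a point): On the face of the blue stop arm that looks at the end block (jig frame x -20, y 41, z 30 mm at the start); moves with the stop. The arm is 12 mm thick, crosses the bed and pushes the offcut along if it meets it; it is carried by the blue sleeve on the rail, 34 x 60 mm, top 53 mm above the bench (brass collar to 59 mm)
- knob_grip (a point): The middle of the red lock knob on top of the sleeve, where to grip it; knob 23 mm across (a 27 mm flange at its top), standing from 12 mm below to 13 mm above this point, on an 8 mm stem; with the pin home this point is 88 mm above the bench. Its axes are the jig's. It moves with the sleeve and rises with the plunger
- lock_knob: The red knob of the plunger (the same part; origin on the knob's axis, 88 mm below the knob's middle)
- stop_slide (a joint): Position of the sleeve along the rail, m: 0 in the hole where it starts, growing towards the end block (along -y of the jig); the next hole towards the end block is at 0.030. Pin 8 mm in an 11 mm hole (1.5 mm play either way). Slides with about 2 N of friction (range -0.06 to 0.12)
- plunger (a joint): Lift of the lock plunger, m: 0 = pin fully home (it reaches 8 mm into the rail), above 0.008 = pin clear of the rail, 0.014 = end of travel. A spring of 3 N at home, 4.5 N at 10 mm, pushes it down; over solid rail the pin rests at about 0.008 and drops into the next hole
- offcut_3: The work piece: the longer, narrower wooden offcut, 38 x 160 x 19 mm, about 0.08 kg, lying flat on the bench. Origin at the centre of its underside, y along its length
- offcut_6: Another, shorter and wider offcut, 50 x 120 x 18 mm, not needed; origin at the centre of its underside, y along its length
- caul_3: Fixed wooden beam behind the work, along y, 45 mm thick, 70 mm high; origin on the bench under its middle. A second, 50 mm thick and 88 mm high, runs parallel on the robot's side, about 0.3 m nearer. Bar clamps stand at their ends; the one at the near beam's left end (x 0.3, y 0.45 m) rises 0.63 m above the bench: bring the arm round or over it
- bit_case: Orange and black bit case, 94 x 150 x 42 mm, left of the jig; origin at the centre of its underside
- glue_bottle: Yellow glue bottle with orange tip, 65 mm across, 212 mm high, on the right; origin at the centre of its underside
- tape_measure: Yellow tape measure, 37 x 77 x 62 mm, on the right; origin at the centre of its underside
- spring_clamp: Grey spring clamp lying on the right, 84 x 137 x 26 mm; origin at the centre of its underside

How it is judged:
On the way, in this order (a step that is already met when the one before it is completed fails the run):
1. the long narrow offcut lies flat in the bed's channel, let go, with the stop still pinned in its first hole (x of offcut_3 in the frame of stop_jig between -0.027 and -0.013 m and y of offcut_3 in the frame of stop_jig between -0.076 and -0.035 m and z of offcut_3 in the frame of stop_jig between 0.009 and 0.016 m and angle between offcut_3's own z axis and vertical below 0.08 rad and angle between the y axis of offcut_3 and the y axis of stop_jig, either way round below 0.08 rad and contact force between the fingers and offcut_3 below 0.1 N and value of joint stop_slide between -0.004 and 0.004 m and value of joint plunger below 0.003 m), for 0.2 s.
2. the lock plunger is pulled clear of the rail (value of joint plunger above 0.008 m), for 0.1 s.
3. the stop stands at the next hole and the pin is home in it (value of joint stop_slide between 0.0275 and 0.0325 m and value of joint plunger below 0.0025 m), for 0.2 s.
At the end, for the whole second after the job is handed in: The long offcut lies flat in the channel (within 7 mm of its middle line, turned by less than 0.08 rad, not touched by the robot), the stop is one hole nearer the end block (joint 0.030 within 2.5 mm), the pin is home (plunger under 2.5 mm), and the fingers still grip the red knob (over 2 N) (all of step 3 and x of offcut_3 in the frame of stop_jig between -0.027 and -0.013 m and y of offcut_3 in the frame of stop_jig between -0.076 and -0.035 m and z of offcut_3 in the frame of stop_jig between 0.009 and 0.016 m and angle between offcut_3's own z axis and vertical below 0.08 rad and angle between the y axis of offcut_3 and the y axis of stop_jig, either way round below 0.08 rad and contact force between each of the arm, the fingers and offcut_3 below 0.1 N and contact force between the fingers and lock_knob above 2 N); the arm keeps its last pose, push and grip.
It fails at once if a bystander (the short offcut, bit case, glue bottle, tape measure or spring clamp) is shifted by more than 20 mm (distance of any of offcut_6, bit_case, glue_bottle, tape_measure, spring_clamp from where it was at the start of the episode above 0.02 m).
It also fails if it takes over 58 s, if anything falls off the work surface, if the arm or the gripper's body presses on something with over 40 N, if the wrist force passes 120 N, or if a joint passes its speed limit or range.

## Robot

A 6-joint arm with a two-finger parallel gripper is mounted at the origin on the work surface; the furniture and walls round the work are solid. World frame = base frame: x ahead of the robot, y to its left, z up, the work surface at z = 0. Lengths are in m, angles in rad, forces in N, time in s.
With the tool pointing down it reaches from about 0.35 to 1 m from the base axis. Payload 7.1 kg.
Tool frame: the origin (TCP) lies between the finger pads; the fingertips stand 22 mm ahead of it and the grasp point (between the pads) lies 3 mm ahead of it; z points along the fingers, y is the line along which they close (so a half turn about z gives the same grasp; the last joint's range is limited). The gripper opens to 85 mm and grips with 20 to 120 N. Pads are 22 mm wide; open, the fingers measure 114 mm over their backs; the gripper's body (76 mm by 85 mm) begins 54 mm behind the grasp point. The pads swing forward as they close: fully open they stand 13 mm farther back than shut.
Start: joints at [-1.337, 0.423, 1.63, -0, 1.089, -0.019], TCP at [0.156, -0.605, 0.253] pointing down, gripper open.
Joint ranges: [-3, 3], [-0.9, 2.11], [0.09, 2.58], [-1.31, 4.45], [0.11, 2.69], [-2.54, 2.54]. Speed limits (rad/s): [2.39, 2.39, 3.01, 3.14, 3.14, 3.14].

## Interface

Orientations are given as a rotation vector (axis times angle).
In Python, from rig import manip gives the robot as it stands. The module is installed in compiled form; this text tells all that it offers. Calls block until the motion is done:
- manip.move_to(position, orientation): joint-space move of the TCP to a pose.
- manip.servo_line(position, orientation=None, rate=0.15): straight line of the TCP; orientation=None keeps the orientation; rate is the mean speed in m/s.
- manip.set_joints(angles): joint-space move.
- manip.command_gripper(opening, f_grip=None): finger opening in m; f_grip is the grip in N (None keeps the last); returns when the fingers have stopped.
- manip.hold(seconds).
- manip.solve_ik(position, orientation): joint angles nearest the present ones, or None.
- manip.camera(name): name is "scene" or "top" or "wrist"; returns a dict with "image" (420x560x3 uint8, red, green, blue), "fx", "fy", "cx", "cy" (pixels), "cam_to_world" (4x4, takes a point from camera to world coordinates); the wrist camera has in their place "mount" (4x4, takes a point from camera to tool coordinates, whose origin is the TCP and whose axes are the flange's). Camera axes: x right, y down, z forward; pixel columns grow to the right and rows downward; lengths in m; the calibration is good to about 2 mm. The wrist camera is an equidistant fisheye: a pixel r from the principal point sees the ray r / f radians off the axis. A picture is of the moment at which its call begins: read the wrist's pose just before it. There is no depth.
A pose or a line that the arm cannot do raises manip.IKError and nothing moves.
- manip.sign_off(): hands the job in; it is judged then, once.
Readings, each from a call of its own:
- manip.get_time(): time.
- manip.get_joint_positions(): joint angles.
- manip.get_joint_vel(): joint speeds.
- manip.get_tau(): joint torques, N m.
- manip.get_position(): TCP position.
- manip.get_ee_rot(): TCP orientation.
- manip.get_contact_force(): force on the tool from outside, world axes, zero at the start.
- manip.get_torque(): the same for the moment, N m.
- manip.get_width(): finger opening in m.
- manip.get_grip_force(): force on a finger pad.
Only numpy, scipy, OpenCV 4.12 (cv2) and the standard library are available. Lean on these libraries where they do the work, as an engineer would, in place of code of your own. Each camera call takes 0.05 s, during which the arm holds its last target. There are 200 camera calls.

## Working session

There is one attempt and no reset: what is moved stays moved. The work goes in short steps, each a Python script; the robot and the scene stay as the last script left them, time stands still between calls to the robot, and variables do not carry over. Pictures are saved under pics/ and viewed, at most 11 in all, crops included, and the job is handed in when it is done.

```bash
mkdir -p pics
python3 - <<'E'
from rig import manip
import cv2,numpy as np
np.set_printoptions(precision=4,suppress=True)
for n in("scene","top"):
    c=manip.camera(n); cv2.imwrite(f"pics/{n}0.png",c["image"][...,::-1])
    print(n,c["fx"],c["fy"],c["cx"],c["cy"]);print(c["cam_to_world"])
print(manip.get_ee_rot(),manip.get_time(),manip.get_width())
E
```

```text
scene 406.7068486981389 406.7068486981389 277.72320063453213 212.66008423895315
[[ 0.6027 -0.3431  0.7204 -0.4441]
 [-0.7979 -0.2499  0.5486 -0.8054]
 [-0.0082 -0.9055 -0.4244  0.6591]
 [ 0.      0.      0.      1.    ]]
top 393.4284260507109 393.4284260507109 280.42429464870054 206.5038389600749
[[-0.0011 -0.9861  0.1661  0.2698]
 [-0.9999  0.0039  0.0166 -0.0718]
 [-0.017  -0.166  -0.986   1.4237]
 [ 0.      0.      0.      1.    ]]
[-3.1151 -0.3959  0.0002] 0.1 0.08510643352167012
```

View pics/scene0.png

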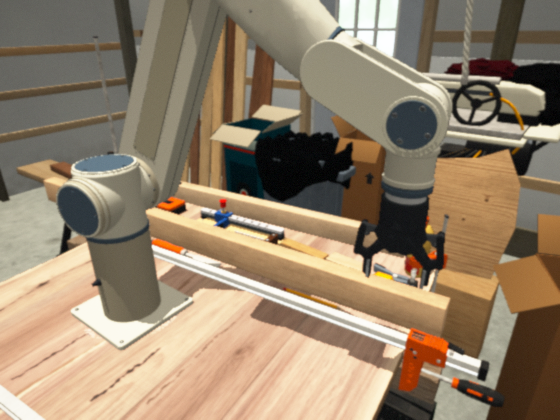

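View pics/top0.png

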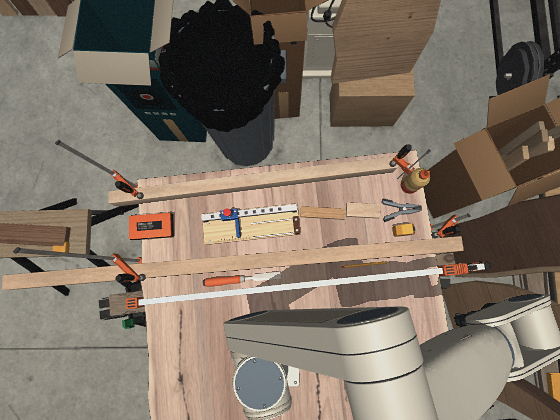

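The top view shows the jig at about (250,223), with the red knob at (227,212), the end block at (297,224), the long offcut at (323,212) and the short one at (362,210). I'll zoom in on that area.

```bash
cat > h.py <<'E'
import numpy as np,cv2
from rig import manip
from scipy.spatial.transform import Rotation as R
np.set_printoptions(precision=4,suppress=True)
def ray(c,u,v,z):
    T=c["cam_to_world"];d=T[:3,:3]@np.array([(u-c["cx"])/c["fx"],(v-c["cy"])/c["fy"],1]);o=T[:3,3]
    return o+d*(z-o[2])/d[2]
E
python3 - <<'E'
from h import *
c=manip.camera("top");im=c["image"][...,::-1]
cv2.imwrite("pics/top1.png",cv2.resize(im[190:250,195:325],None,fx=6,fy=6,interpolation=cv2.INTER_CUBIC))
cv2.imwrite("pics/top2.png",cv2.resize(im[190:250,290:420],None,fx=6,fy=6,interpolation=cv2.INTER_CUBIC))
h=cv2.cvtColor(im,cv2.COLOR_BGR2HSV).astype(int)
m=((h[...,0]<6)|(h[...,0]>174))&(h[...,1]>170)&(h[...,2]>120)
ys,xs=np.nonzero(m[200:225,215:245]);u,v=xs.mean()+215,ys.mean()+200
print("knob",len(xs),u,v,ray(c,u,v,.1))
for n,u,v,z in[("off l",300,213,.019),("off r",346,211,.019),("endblk",297,224,.046),("rail r",298,207,.046),("rail l",203,212,.046)]:print(n,ray(c,u,v,z))
E
```

```text
knob 40 226.65 211.85 [0.475 0.134 0.1  ]
off l [ 0.4824 -0.1188  0.019 ]
off r [ 0.4891 -0.2845  0.019 ]
endblk [ 0.4392 -0.1069  0.046 ]
rail r [ 0.4999 -0.111   0.046 ]
rail l [0.4832 0.2267 0.046 ]
```

View pics/top1.png

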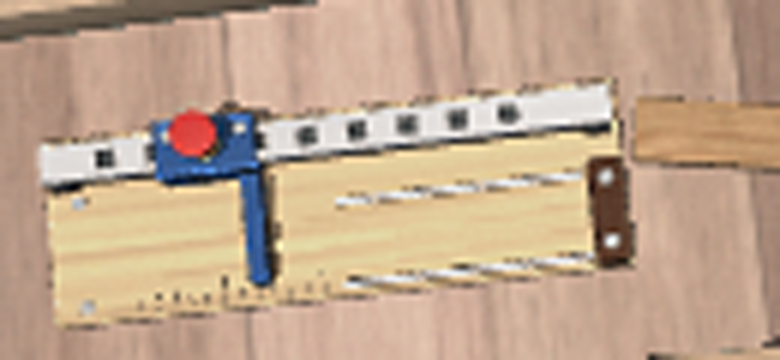

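View pics/top2.png

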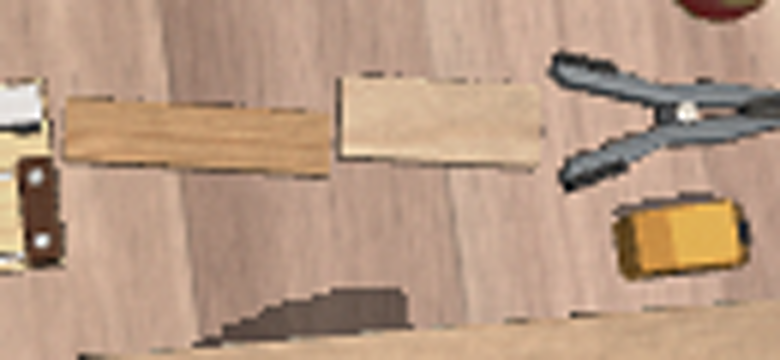

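The top view is enough for a coarse fix. The rail is at the top of the jig with its holes visible, and the end block is at crop (612,212). The long offcut has crop corners (65,97), (330,112), (328,176) and (63,160). Next I'll raise the arm, go over, and refine with the wrist camera.

```bash
cat >> h.py <<'E'
def tool(yaw): # tool down, tool y along world angle yaw
    y=np.array([np.cos(yaw),np.sin(yaw),0]);z=np.array([0,0,-1.]);return R.from_matrix(np.c_[np.cross(y,z),y,z]).as_rotvec()
def wray(c,p,rv,u,v,z):
    d=np.array([u-c["cx"],v-c["cy"]]);r=np.hypot(*d);th=r/c["fx"];l=np.r_[d/r*np.sin(th),np.cos(th)]
    M=c["mount"];W=R.from_rotvec(rv).as_matrix();o=W@M[:3,3]+p;q=W@M[:3,:3]@l
    return o+q*(z-o[2])/q[2]
E
python3 - <<'E'
from h import *
c=manip.camera("top")
f=lambda x,y,x0,z:ray(c,x0+(x+.5)/6-.5,190+(y+.5)/6-.5,z)[:2]
o=[f(x,y,290,.019) for x,y in[(65,97),(330,112),(328,176),(63,160)]];print("off",np.array(o),np.mean(o,0))
r=[f(x,y,195,.046) for x,y in[(40,146),(610,83),(612,126),(42,187)]];print("rail",np.array(r),np.mean(r,0))
b=[f(x,y,195,.012) for x,y in[(57,325),(592,270)]];print("base",np.array(b))
p=manip.get_position();manip.servo_line([p[0],p[1],.42],rate=.2)
manip.move_to([.44,-.13,.36],tool(0))
for i,q in enumerate([[.44,-.13,.36],[.40,.1,.36]]):
    if i: manip.servo_line(q,rate=.2)
    manip.hold(.2)
    p,rv=manip.get_position(),manip.get_ee_rot();w=manip.camera("wrist")
    np.savez(f"w{i}.npz",p=p,rv=rv,**w)
    cv2.imwrite(f"pics/w{i}.png",w["image"][...,::-1]);print(p,rv)
print(w["fx"],w["cx"],w["cy"],w["mount"],manip.get_time(),manip.get_joint_positions())
E
```

```text
off [[ 0.5089 -0.1205]
 [ 0.4991 -0.2797]
 [ 0.4603 -0.2774]
 [ 0.4705 -0.119 ]] [ 0.4847 -0.1991]
rail [[ 0.4763  0.2327]
 [ 0.5128 -0.1049]
 [ 0.487  -0.1059]
 [ 0.4518  0.2307]] [0.482  0.0632]
base [[ 0.373   0.2265]
 [ 0.4051 -0.094 ]]
[ 0.44   -0.1306  0.36  ] [-2.2227 -2.2201  0.0001]
[0.4001 0.0994 0.36  ] [ 2.2227  2.2202 -0.0002]
325.19226210127806 281.27904480754523 206.98071471524938 [[ 0.0008 -0.9551 -0.2964  0.075 ]
 [ 1.      0.0005  0.0012  0.0007]
 [-0.001  -0.2964  0.9551 -0.1201]
 [ 0.      0.      0.      1.    ]] 5.0083 [ 0.2149 -0.0326  1.9468 -0.      1.2274  0.216 ]
```

View pics/w0.png

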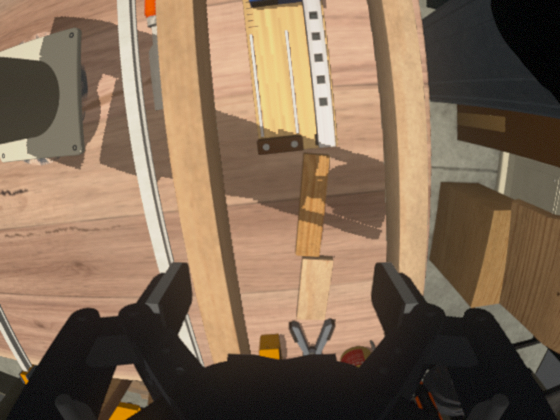

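View pics/w1.png

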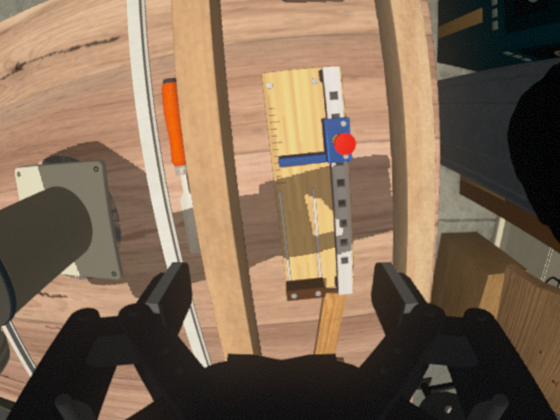

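w0 shows the offcut with corners at about (305,153), (329,154), (321,257) and (297,255), and the short offcut directly below it. w1 shows the knob at (345,144), the rail corners at (324,67)…(353,293), the strips and the end block at (306,289).

Run:
```python
from h import *
L=lambda i:dict(np.load(f"w{i}.npz"))
def g(i,pts,z):
    w=L(i);return np.array([wray(w,w["p"],w["rv"],u,v,z)[:2] for u,v in pts])
def yaw(a,b): d=b-a;return np.arctan2(-d[0],d[1])
o=g(0,[(305,153),(329,154),(321,257),(297,255)],.019);print("off",o,o.mean(0),yaw((o[2]+o[3])/2,(o[0]+o[1])/2),np.linalg.norm(o[0]-o[1]),np.linalg.norm(o[0]-o[3]))
s=g(0,[(329,256),(303,256)],.018);print("off6 edge",s)
r=g(1,[(324,67),(340,67),(353,293),(338,293)],.046);print("rail",r,r.mean(0),yaw(r[2],r[1]),yaw(r[3],r[0]))
st=g(1,[(278,193),(289,285),(315,193),(320,278)],.017);print("strips",st,yaw(st[1],st[0]),yaw(st[3],st[2]))
b=g(1,[(286,283),(326,278)],.046);print("endblk in edge",b)
w=L(1);h=cv2.cvtColor(w["image"],cv2.COLOR_RGB2HSV).astype(int)
m=((h[...,0]<6)|(h[...,0]>174))&(h[...,1]>170)&(h[...,2]>110);m[:120]=0;m[165:]=0;m[:,:325]=0;m[:,365:]=0
ys,xs=np.nonzero(m);print("knob",len(xs),xs.mean(),ys.mean(),g(1,[(xs.mean(),ys.mean())],.099))
def crop(i,x0,y0,x1,y1,n):cv2.imwrite(n,cv2.resize(L(i)["image"][y0:y1,x0:x1,::-1],None,fx=4,fy=4,interpolation=cv2.INTER_CUBIC))
crop(1,255,160,375,308,"pics/c1.png");crop(0,280,135,350,275,"pics/c0.png")
```

```text
off [[ 0.4751 -0.118 ]
 [ 0.5097 -0.1191]
 [ 0.504  -0.2815]
 [ 0.4659 -0.2776]] [ 0.4887 -0.199 ] -0.046510931744268014 0.03466502023807261 0.15981836959114165
off6 edge [[ 0.5169 -0.2804]
 [ 0.4754 -0.2799]]
rail [[ 0.4574  0.232 ]
 [ 0.4788  0.233 ]
 [ 0.5155 -0.1038]
 [ 0.491  -0.1028]] [0.4857 0.0646] 0.10843572039710296 0.09980873234565056
strips [[ 0.3965  0.0523]
 [ 0.414  -0.1038]
 [ 0.4512  0.0523]
 [ 0.4647 -0.091 ]] 0.11165228190800158 0.09379714321446586
endblk in edge [[ 0.4086 -0.0827]
 [ 0.47   -0.0746]]
knob 348 344.5431034482759 143.5316091954023 [[0.4763 0.1349]]
```

View pics/c1.png

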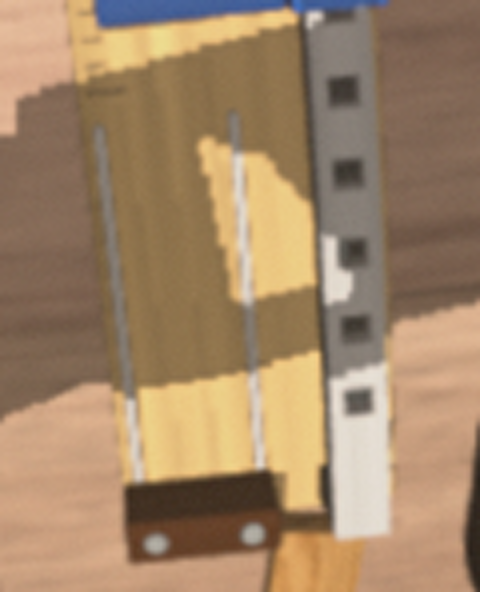

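The strips, the holes and the inner face of the end block are clear in this crop: left strip (100,130)-(139,480), right strip (235,113)-(262,468), holes (343,91)…(359,401). I'll fit the jig frame from these, then grasp the offcut.

Run:
```python
from h import *
w=dict(np.load("w1.npz"))
g=lambda pts,z:np.array([wray(w,w["p"],w["rv"],255+(x+.5)/4-.5,160+(y+.5)/4-.5,z)[:2] for x,y in pts])
yaw=lambda a,b:np.arctan2(-(b-a)[0],(b-a)[1])
sl=g([(100,130),(139,480)],.017);sr=g([(235,113),(262,468)],.017);ho=g([(343,91),(347,172),(351,251),(355,327),(359,401)],.046)
print(sl,sr,ho,yaw(sl[1],sl[0]),yaw(sr[1],sr[0]),yaw(ho[-1],ho[0]),np.linalg.norm(ho[0]-ho[-1]))
a=np.mean([yaw(ho[-1],ho[0]),.1077,.1042,.108,.0998])
X=np.array([np.cos(a),np.sin(a)]);Y=np.array([-np.sin(a),np.cos(a)])
print("yaw",a,"strips x",sl@X,sr@X,"mid->0:",np.mean([sl@X,sr@X])+.020,"holes->0:",np.mean(ho@X)-.042,"knob->0",np.array([.4757,.1345])@X-.042)
e=g([(125,487),(277,473)],.046);print("end inner y->0",e@Y+.152,"rail top centre",[np.array(q)@Y for q in([.482,.0632],[.4857,.0646])],"holes y",ho@Y,"knob y",np.array([.4757,.1345])@Y)
tc=manip.camera("top")
bb=np.array([ray(tc,195+x/6,190+y/6,.012)[:2] for x,y in[(57,325),(592,270)]]);print("base near edge x",bb@X+.052+.01)
for p in[(588,158),(592,262)]:print("endblk top",ray(tc,195+p[0]/6,190+p[1]/6,.046)[:2]@Y+.152)
```

```text
[[ 0.3989  0.0536]
 [ 0.4145 -0.0934]] [[ 0.4486  0.0601]
 [ 0.4647 -0.0884]] [[ 0.4831  0.0753]
 [ 0.486   0.0461]
 [ 0.4891  0.0165]
 [ 0.4926 -0.0133]
 [ 0.4964 -0.0438]] 0.1057402835945835 0.10848745533527894 0.11091886775044708 0.11981655048518561
yaw 0.10612377355008942 strips x [0.4024 0.4023] [0.4524 0.4528] mid->0: 0.4474574481512974 holes->0: 0.4463771791384759 knob->0 0.4452706560546841
end inner y->0 [0.0294 0.0287] rail top centre [np.float64(0.011788747551540036), np.float64(0.012788950027595655)] holes y [ 0.0237 -0.0057 -0.0354 -0.0654 -0.0961] knob y 0.08335495035112055
base near edge x [0.4552 0.4532]
endblk top 0.010078025028629117
endblk top 0.014650354168508517
```

The frame is consistent: yaw 0.107, origin X·0.447 and Y·0.0124 along the jig axes, knob at jig (0.042, 0.071). Now I'll pick up the offcut and place it.

```bash
cat >> h.py <<'E'
A=.107;X=np.array([np.cos(A),np.sin(A)]);Y=np.array([-np.sin(A),np.cos(A)])
def jig(x,y,z): return np.r_[X*(.4470+x)+Y*(.0124+y),z]
def st(n): print(n,manip.get_time(),manip.get_position(),"w",manip.get_width(),"g",manip.get_grip_force(),"F",manip.get_contact_force())
E
python3 - <<'E'
from h import *
o=[.4868,-.199]
manip.command_gripper(.07,30)
manip.move_to([*o,.14],tool(-.06)); manip.servo_line([*o,.028],rate=.1); st("down")
manip.command_gripper(.0,30); st("grip")
manip.servo_line([*o,.11],rate=.12); st("lift")
if manip.get_width()>.034:
    manip.servo_line(jig(-.0198,-.064,.11),tool(A),rate=.15)
    manip.servo_line(jig(-.0198,-.064,.055),rate=.1); st("pre")
    manip.servo_line(jig(-.0198,-.064,.0405),rate=.03); st("placed")
    w=manip.camera("wrist");cv2.imwrite("pics/p0.png",w["image"][...,::-1])
E
```

```text
down 8.05 [ 0.4872 -0.1992  0.0285] w 0.07010956504710218 g 0.0 F [-0.7028 -0.237   0.3212]
grip 8.4417 [ 0.4871 -0.1991  0.0286] w 0.037114964694431776 g 30.41939914226532 F [-1.7304  0.2221  5.8847]
lift 9.275 [ 0.4863 -0.1988  0.1095] w 0.037161771102666726 g 30.21866261959076 F [-0.2942  0.469  -0.8009]
pre 11.4667 [ 0.4304 -0.0058  0.0551] w 0.03697051679286954 g 30.21217703819275 F [ 0.3793  0.6713 -0.4313]
placed 12.1 [ 0.4302 -0.0057  0.0406] w 0.03751376165796921 g 30.94914436340332 F [-1.036   0.2871  6.5319]
```

View pics/p0.png

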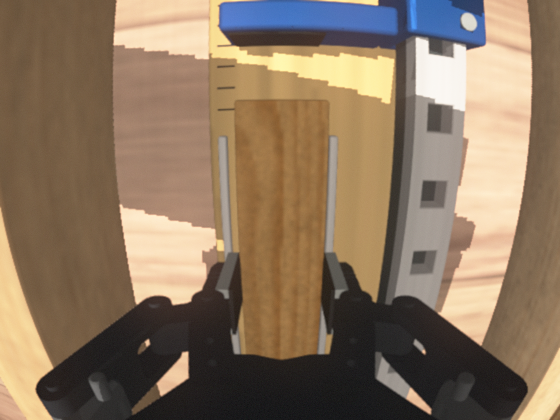

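The offcut sits between both strips: its edges are at 237/328 and the strips' inner edges at 229/330. The height matches the bed. I'll let go and check from above.

Run:
```python
from h import *
manip.command_gripper(.055,30); st("rel")
manip.servo_line(jig(-.0198,-.064,.16),rate=.15)
manip.servo_line([.44,.03,.24],rate=.2)
manip.hold(.2)
p,rv=manip.get_position(),manip.get_ee_rot();w=manip.camera("wrist");np.savez("w2.npz",p=p,rv=rv,**w)
cv2.imwrite("pics/w2.png",w["image"][...,::-1])
h=cv2.cvtColor(w["image"],cv2.COLOR_RGB2HSV).astype(int)
m=(((h[...,0]<6)|(h[...,0]>174))&(h[...,1]>170)&(h[...,2]>100)).astype(np.uint8)
n,l,s,c=cv2.connectedComponentsWithStats(m)
for i in range(1,n):
    if s[i,4]>150:print(s[i],c[i],wray(w,p,rv,*c[i],.0995))
st("end")
```

```text
rel 12.4667 [ 0.4302 -0.0057  0.0404] w 0.0547280709196138 g 0.0 F [-0.9711 -0.2696  0.0032]
[326  64  33  32 808] [341.6658  79.1931] [0.4762 0.1342 0.0995]
end 14.2583 [0.4392 0.0296 0.2388] w 0.0548927436120354 g 0.0 F [ 0.3035 -0.634   0.1154]
```

View pics/w2.png

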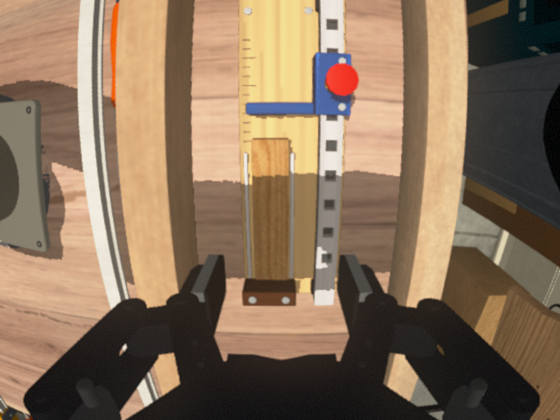

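The offcut lies in the channel between the strips, with its end at (270,140), and the knob is at (342,79). Next I'll grip the knob.

Run:
```python
from h import *
k=[.4762,.1345]
manip.move_to([*k,.17],tool(A)); manip.servo_line([*k,.089],rate=.1); st("at")
manip.command_gripper(.0,40); manip.hold(.2); st("grip")
F=manip.get_contact_force(); print("jig F",F[:2]@X,F[:2]@Y,F[2])
w=manip.camera("wrist");cv2.imwrite("pics/k0.png",w["image"][...,::-1])
```

```text
at 15.8 [0.4767 0.1345 0.0895] w 0.055051349033470476 g 0.0 F [-0.0946 -0.2984 -0.4721]
grip 16.3917 [0.4759 0.1345 0.0897] w 0.023892696223916654 g 38.709628243523184 F [-3.574  -1.1406  7.7907]
jig F -3.675372781121622 -0.7524279175962398 7.790708094373134
```

Run:
```python
from h import *
k=np.array([.4762,.1345])
manip.servo_line([*k,.1005],rate=.04); manip.hold(.25); st("up")
F=manip.get_contact_force(); print("jig F",F[:2]@X,F[:2]@Y,F[2])
w=manip.camera("wrist");cv2.imwrite("pics/k1.png",w["image"][...,::-1])
```

```text
up 17.1333 [0.4759 0.1345 0.1002] w 0.02365938656975299 g 39.42680993350223 F [-2.3692  0.4743 -6.2235]
jig F -2.30496413672118 0.7246003234922471 -6.223508015741243
```

View pics/k1.png

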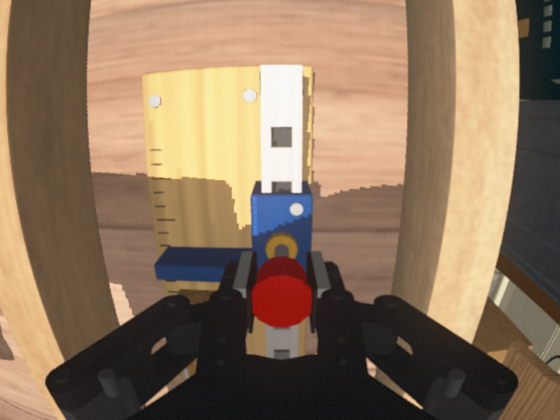

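The knob is between the pads and the plunger is raised 10.5 mm, with about 6 N pulling down, which fits the spring. Next I'll slide 30 mm and lower it.

Run:
```python
from h import *
k=np.array([.4762,.1345])
p0=manip.get_position()
k2=k-.030*Y
manip.servo_line([*k2,.1005],rate=.04); manip.hold(.3); st("slid")
p=manip.get_position();d=(p-p0)[:2];F=manip.get_contact_force();print("moved",d@X,d@Y,"F",F[:2]@X,F[:2]@Y)
k3=k2+Y*(-.030-d@Y)
for z in(.097,.094,.091,.089):
    manip.servo_line([*k3,z],rate=.03); manip.hold(.15); F=manip.get_contact_force();print(z,manip.get_position(),F[:2]@X,F[:2]@Y,F[2])
st("down");d=(manip.get_position()-p0)[:2];print(d@X,d@Y)
w=manip.camera("wrist");cv2.imwrite("pics/k2.png",w["image"][...,::-1])
```

```text
slid 18.3833 [0.4792 0.1047 0.1004] w 0.023756384297489986 g 39.4505548584857 F [-4.4134 -1.2493 -6.1548]
moved 0.00018682279431847269 -0.029985629428181743 F -4.521530065776154 -0.7708274058748655
0.097 [0.4792 0.1047 0.0971] -4.869473693144043 -1.737831661518087 -4.830873201504777
0.094 [0.4792 0.1047 0.0941] -4.479070875707932 -2.2457088479608753 -4.0663223423418255
0.091 [0.4793 0.1047 0.0912] -4.853971393926687 -1.9923436662961644 -3.807234487092009
0.089 [0.4793 0.1047 0.0898] -7.247285113641706 -1.974942146617675 4.73464565463151
down 20.0 [0.4793 0.1047 0.0898] w 0.02403319779541971 g 40.03787990571652 F [-6.9949 -2.7376  4.7346]
0.0002942890882463382 -0.029992130540506493
```

View pics/k2.png

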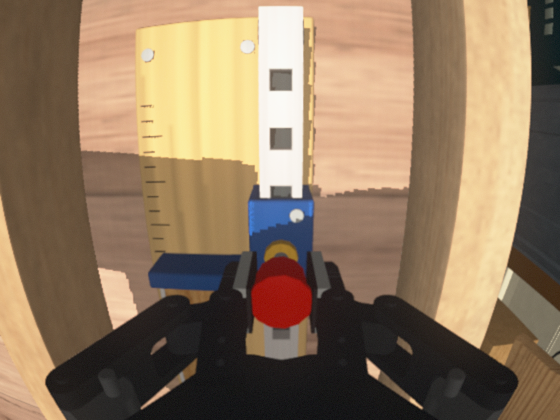

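The sleeve has moved one hole: two holes are now clear behind it. The knob is back at its home height (0.0898 m now, 0.0897 m at first), with bottoming force felt and the grip at 40 N. I'm handing in.

Run:
```python
from h import *
manip.hold(.3); st("x"); print(manip.sign_off())
```

```text
x 20.35 [0.4793 0.1047 0.0898] w 0.023939561580349565 g 40.03746420076254 F [-7.3507 -3.0607  3.7071]
the job is handed in; nothing more can be done
None
```

I handed the job in at about 20 s: the long offcut is in the bed, the stop is one hole nearer the end block with the pin home by height and force, and the gripper still holds the red knob at 40 N. I didn't look at the offcut again after the slide, and sign-off gave no verdict.

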